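# Line up the laundry bottles by height

## Robot

A 6-joint arm with a two-finger parallel gripper is mounted at the origin on the work surface. World frame = base frame: x ahead of the robot, y to its left, z up, the work surface at z = 0. Lengths are in m, angles in rad, forces in N, time in s.
With the tool pointing down it reaches from about 0.35 to 0.875 m from the base axis. Payload 4.2 kg.
Tool frame: the origin (TCP) lies at the very end of the fingers, on their centre line; the grasp point (between the pads) lies 19 mm behind it (r.grip_point_offset is the distance from the TCP to the grasp point, in m); z points along the fingers, y is the line along which they close (so a half turn about z gives the same grasp; the last joint's range is limited). The gripper opens to 85 mm and grips with 20 to 120 N. Pads are 22 mm wide; open, the fingers measure 114 mm over their backs; the gripper's body (76 mm by 85 mm) begins 54 mm behind the grasp point. The pads swing forward as they close: fully open they stand 13 mm farther back than shut.
Start: joints at [-0.87, 0.385, 0.008, 0, -1.194, -0.259], TCP at [0.267, -0.565, 0.231] pointing down, gripper open.
Joint ranges: [-3.14, 3.14], [-1.21, 2.06], [-1.07, 1.41], [-3.16, 2.05], [-2.99, -0.16], [-3.1, 3.1]. Speed limits (rad/s): [2.79, 2.79, 3.14, 3.14, 3.14, 3.14].

## Interface

Orientations are given as a unit quaternion [x, y, z, w].
In Python, from station import r gives the robot as it stands.
- The arm moves only by the shell command python3 -m inch 'ROWS'. ROWS is JSON, a list that holds one entry, the list of rows, each a list of 7 numbers: the turn, a rotation vector about the tool's x, y, z in rad, then the shift along the tool's x, y, z in mm, then the opening, from 0 (shut) to 1 (fully open). A call has 1 to 8 rows; each row is the pose to reach, as a shift and turn from the pose commanded when the call began, along the tool's axes at that moment; what a row does not reach only later rows make up. A row lasts 1/10 s, in which the tool goes at most 50 mm and 8.59 degrees, less where a joint would pass 70% of its speed; a pose out of reach is approached as far as the arm can. A call with a gripper value outside its range is refused whole. The fingers move at their own pace and stop on an object; the grip force is fixed at half the most. Time passes only in rows, so rows that repeat a pose let the fingers close. It gives the time, the measured TCP pose, the force, the opening and the grip force at its end, in the units of the state.
- r.get_state(): the state, without advancing time (a new reading comes with each control period).
- r.capture(name): name is "scene" or "side" or "wrist"; returns a dict with "img" (400x640x3 uint8, red, green, blue), "vertical_fov" (degrees; the focal length in pixels is half the picture's height over the tangent of half this angle, whatever the lens; pixels are square), "cx", "cy" (the principal point, pixels), "k1" (the pictures are not rectified: a ray, as slopes to the right and down, at radius r is drawn at 1 + k1 r^2 times it, then the intrinsics apply), "pose" (4x4, takes a point from camera to world coordinates); the wrist camera has in their place "hand_eye" (4x4, takes a point from camera to tool coordinates, whose origin is the TCP and whose axes are the flange's). Camera axes: x right, y up, looking along -z (the intrinsics and any distortion apply to the point x, -y, -z); pixel columns grow to the right and rows downward; lengths in m; the calibration is good to about 2 mm. A picture is of the moment at which its call begins: read the wrist's pose just before it. There is no depth.
- r.job_done(): hands the job in; it is judged then, once.
Trained networks look in a picture, given as the dict that the camera call returned (one of the last four; its "shot" number tells which), for a name from the list of things; names that differ only in an ending like _2 or _b are one class to them, and where a whole thing is asked for, a point or a joint stands for the part that bears it (a point fixed in the world has none). Each returns a list of dicts, best first, with "score" (0 to 1); they miss things now and then, are a little off and sometimes report something else, mostly with a low value. They report only what shows in the picture. A call takes as long as a camera call.
- r.recognise(name, picture): "bbox" ([left, top, width, height] in pixels, round what is visible of it).
The state is a dict: "time": time; "joints": joint angles; "qd": joint speeds; "joint_torque": joint torques, N m; "tcp_pos": TCP position; "orientation": TCP orientation; "contact_force": force on the tool from outside, world axes, zero at the start; "moment": the same for the moment, N m; "width": finger opening in m; "grasp_force": force on a finger pad.
Only numpy, scipy, OpenCV 4.12 (cv2) and the standard library are available. Lean on these libraries where they do the work, as an engineer would, in place of code of your own. Each camera call takes 0.05 s, during which the arm holds its last target. There are 200 camera calls.

## Task

Tidy the laundry counter: line the four bottles up by height on the drip tray, each standing upright in the middle of its own dark round mark, the tallest next to the blue block and going down to the shortest next to the white block. Set them down without knocking any over, and leave the dosing cup, the peg box and the brush where they are.

Things in the scene. Friction and masses are not known exactly. Their poses are not given: they have to be found in the camera images.
- green_bottle: Tallest of the four laundry bottles: loose, round, green with a paper label, 156 mm tall in all, body 62 mm across; its white screw cap is a plain upright cylinder 36 mm across and 32 mm high that makes up the top of the bottle, good to grip from above; below the cap the shoulder widens to the body within about 18 mm. About 380 g. Origin: centre of the underside; z is up the bottle. It starts upright on the counter (height 0).
- white_bottle: Second tallest of the four laundry bottles: loose, round, white with a paper label, 134 mm tall in all, body 58 mm across; its red screw cap is a plain upright cylinder 36 mm across and 32 mm high that makes up the top of the bottle, good to grip from above; below the cap the shoulder widens to the body within about 18 mm. About 300 g. Origin: centre of the underside; z is up the bottle. It starts upright on the counter (height 0).
- yellow_bottle: Third tallest of the four laundry bottles: loose, round, yellow with a paper label, 112 mm tall in all, body 54 mm across; its black screw cap is a plain upright cylinder 36 mm across and 32 mm high that makes up the top of the bottle, good to grip from above; below the cap the shoulder widens to the body within about 18 mm. About 220 g. Origin: centre of the underside; z is up the bottle. It starts upright on the counter (height 0).
- purple_bottle: Shortest of the four laundry bottles: loose, round, purple with a paper label, 90 mm tall in all, body 50 mm across; its orange screw cap is a plain upright cylinder 36 mm across and 32 mm high that makes up the top of the bottle, good to grip from above; below the cap the shoulder widens to the body within about 18 mm. About 150 g. Origin: centre of the underside; z is up the bottle. It starts upright on the counter (height 0).
- tray: Fixed flat bare-metal drip tray without a rim, 100 mm (its x) by 440 mm (its y), 12 mm thick; origin at the centre of its underside on the counter, so its top is at height 12 mm. Four dark round marks, 74 mm across and flat on its top, lie in a row along its y axis: centres at x = 0 and y = -142.5, -47.5, +47.5 and +142.5 mm in the tray's frame. The tray's place and yaw vary.
- blue_end: Fixed blue block on one end of the tray, 100 mm across the tray, 18 mm along it, 45 mm high; origin at the centre of its underside, on the tray's top at y = +209 or -209 mm in the tray's frame: which end varies. It marks the tall end of the row.
- white_end: Fixed white block of the same size, on the other end of the tray. It marks the short end of the row.
- dosing_cup: Bystander: loose empty grey open dosing cup, 60 mm across its rim and 50 mm tall, standing among the bottles. Origin: centre of its underside. Leave it where it is.
- peg_basket: Bystander: loose blue plastic box with wooden clothes pegs, 150 x 110 x 55 mm, to the left (+y) of the tray. Origin: centre of its underside. Leave it where it is.
- lint_brush: Bystander: loose hand brush lying flat to the right (-y) of the tray, handle along its own -x, origin near its middle on the underside. Leave it where it is.

How it is judged:
At the end, for the whole second after the job is handed in: All four bottles stand upright (within 0.08 rad), released and at rest on the tray, each within 13 mm, along and across the tray, of the centre of its own mark, in order of height from the tallest (green) at the blue block through white and yellow to the shortest (purple) at the white block (((y of blue_end in the frame of tray above 0 m and y of green_bottle in the frame of tray between 0.1295 and 0.1555 m and y of white_bottle in the frame of tray between 0.0345 and 0.0605 m and y of yellow_bottle in the frame of tray between -0.0605 and -0.0345 m and y of purple_bottle in the frame of tray between -0.1555 and -0.1295 m) or (y of blue_end in the frame of tray below 0 m and y of green_bottle in the frame of tray between -0.1555 and -0.1295 m and y of white_bottle in the frame of tray between -0.0605 and -0.0345 m and y of yellow_bottle in the frame of tray between 0.0345 and 0.0605 m and y of purple_bottle in the frame of tray between 0.1295 and 0.1555 m)) and x of green_bottle in the frame of tray between -0.013 and 0.013 m and z of green_bottle in the frame of tray between 0.008 and 0.016 m and angle between each of green_bottle, white_bottle, yellow_bottle, purple_bottle's own z axis and vertical below 0.08 rad and linear speed of each of green_bottle, white_bottle, yellow_bottle, purple_bottle below 0.02 m/s and angular speed of each of green_bottle, white_bottle, yellow_bottle, purple_bottle below 0.2 rad/s and x of white_bottle in the frame of tray between -0.013 and 0.013 m and z of white_bottle in the frame of tray between 0.008 and 0.016 m and x of yellow_bottle in the frame of tray between -0.013 and 0.013 m and z of yellow_bottle in the frame of tray between 0.008 and 0.016 m and x of purple_bottle in the frame of tray between -0.013 and 0.013 m and z of purple_bottle in the frame of tray between 0.008 and 0.016 m); the robot touches nothing.
It fails at once if a bottle is knocked over (angle between any of green_bottle, white_bottle, yellow_bottle, purple_bottle's own z axis and vertical above 0.6 rad).
It fails at once if the dosing cup is shoved away or moved (over 30 mm) (distance of dosing_cup from where it was at the start of the episode above 0.03 m).
It fails at once if the peg basket is shoved away or moved (over 30 mm) (distance of peg_basket from where it was at the start of the episode above 0.03 m).
It fails at once if the lint brush is shoved away or moved (over 30 mm) (distance of lint_brush from where it was at the start of the episode above 0.03 m).
It also fails if it takes over 106 s, if anything falls off the work surface, if the arm or the gripper's body presses on something with over 40 N, if the wrist force passes 120 N, or if a joint passes its speed limit or range.

## Working session

There is one attempt and no reset: what is moved stays moved. The work goes in short steps, Python scripts to look and compute and a shell command to move; the robot and the scene stay as the last step left them, time stands still between calls to the robot, and variables do not carry over. Pictures are saved under pics/ and viewed, at most 14 in all, crops included, and the job is handed in when it is done.

```bash
ls; mkdir -p pics; cat > look.py <<'E'
from station import r
import cv2,sys
for n in ("scene","side"):
    p=r.capture(n); cv2.imwrite(f"pics/{n}0.png",p["img"][:,:,::-1])
    print(n,p["vertical_fov"],p["cx"],p["cy"],p["k1"],p["pose"].tolist() if hasattr(p["pose"],"tolist") else p["pose"])
    for o in "green_bottle white_bottle yellow_bottle purple_bottle tray blue_end white_end dosing_cup peg_basket lint_brush".split():
        print(o,[([round(v) for v in d["bbox"]],round(d["score"],2)) for d in r.recognise(o,p)[:2]])
s=r.get_state(); print(s)
E
python3 look.py
```

```text
pics
scene 48.9852844352818 320.51163194031795 201.27686697783938 -0.006327756895901522 [[0.3349607992616264, -0.7665420653904401, 0.5479183560942, 1.1334387665382861], [0.9422307950216706, 0.27154865628045677, -0.19611847486942413, -0.22364068750701596], [0.0015465674388547741, 0.5819575493618383, 0.8132176946365103, 0.9615050822518972], [0.0, 0.0, 0.0, 1.0]]
green_bottle [([275, 217, 28, 56], 0.87), ([372, 211, 26, 30], 0.58)]
white_bottle [([321, 208, 26, 46], 0.59)]
yellow_bottle [([410, 192, 25, 43], 0.87)]
purple_bottle [([232, 262, 27, 34], 0.81)]
tray [([228, 168, 159, 72], 0.64)]
blue_end [([219, 193, 16, 41], 0.56)]
white_end [([370, 158, 20, 35], 0.95)]
dosing_cup [([217, 193, 16, 38], 0.69), ([370, 207, 25, 35], 0.56)]
peg_basket [([420, 122, 63, 57], 0.71), ([410, 190, 24, 43], 0.37)]
lint_brush [([146, 194, 50, 54], 0.59)]
side 52.828747103318776 315.6036021015369 203.76960329491664 0.012389852974753392 [[-0.8050923805188411, 0.33578932658884153, -0.4889496773488231, 0.03682210396610181], [-0.5930893404089199, -0.44399232966941043, 0.6716515804254777, 0.6393848661484374
[... 594 characters left out ...]

{'time': 1.1, 'joints': array([-8.70407722e-01,  3.84707120e-01,  7.93131954e-03,  1.53887507e-05,
       -1.19398194e+00, -2.58595328e-01]), 'qd': array([-0.00063153,  0.00133654,  0.00075736, -0.00016097,  0.00127171,
        0.00025883]), 'joint_torque': array([ 3.47462765e-04, -3.92101085e+01,  1.88614243e+01,  4.19048667e+00,
       -3.86160391e-04,  2.16327419e-05]), 'tcp_pos': array([ 0.26724732, -0.56498211,  0.23132235]), 'orientation': array([-2.19107325e-01,  9.75700763e-01, -2.04197392e-05,  2.55357082e-06]), 'contact_force': array([-0.01618627,  0.02378507, -0.82069475]), 'moment': array([-0.02987262,  0.02929579,  0.01429346]), 'grasp_force': 0.0, 'width': 0.08571237427756169}
```

View pics/scene0.png

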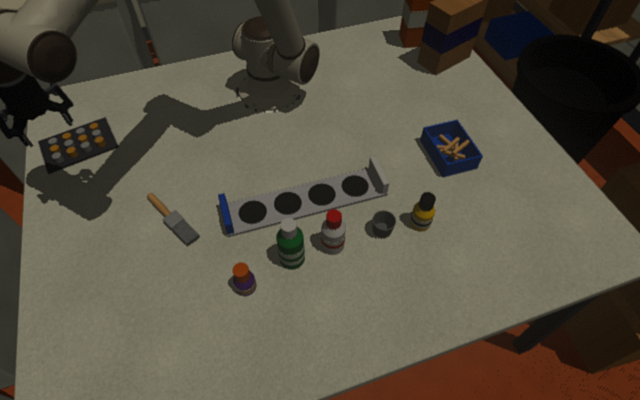

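View pics/side0.png

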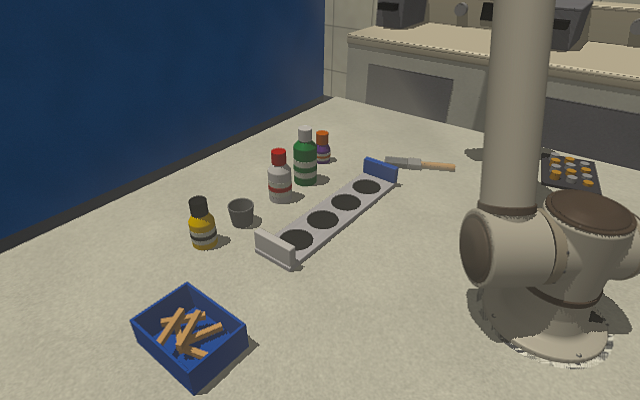

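```bash
cat > geo.py <<'E'
import numpy as np
def ray(p,u,v,pose=None):
    f=200/np.tan(np.radians(p["vertical_fov"]/2)); a=np.array([(u-p["cx"])/f,(v-p["cy"])/f]); b=a.copy()
    for _ in range(8): b=a/(1+p["k1"]*(b@b))
    T=np.array(p["pose"] if pose is None else pose); return T[:3,3],T[:3,:3]@np.array([b[0],-b[1],-1])
def at_z(p,u,v,z,pose=None):
    o,d=ray(p,u,v,pose); return (o+d*(z-o[2])/d[2])[:2]
E
cat > meas.py <<'E'
from station import r
import cv2,numpy as np
from geo import at_z
crop={"scene":[("green",(278,215,305,240)),("white",(322,205,346,228)),("yellow",(415,190,440,212)),("purple",(230,258,252,280))],
"side":[("green",(296,124,316,146)),("white",(268,146,290,168)),("yellow",(186,194,212,218)),("purple",(314,128,332,146))]}
H=dict(green=.156,white=.134,yellow=.112,purple=.09)
tiles=[]
for n in ("scene","side"):
    p=r.capture(n); im=p["img"].astype(int); R,G,B=im[...,0],im[...,1],im[...,2]; mx=im.max(2); sat=mx-im.min(2)
    for b,(x0,y0,x1,y1) in crop[n]:
        m={"green":(sat<25)&(mx>155),"white":(R>G*1.8)&(R>70),"yellow":mx<60,"purple":(R>110)&(G<.65*R)&(B<.5*R)}[b]
        w=np.zeros_like(m); w[y0:y1,x0:x1]=m[y0:y1,x0:x1]
        k,l,st,c=cv2.connectedComponentsWithStats(w.astype(np.uint8)); 
        t=cv2.resize(p["img"][y0:y1,x0:x1],(200,200),interpolation=0); 
        if k>1:
            i=1+np.argmax(st[1:,4]); print(n,b,st[i],c[i].round(1),at_z(p,*c[i],H[b]-.016).round(4))
            t2=cv2.resize(((l==i)[y0:y1,x0:x1]*255).astype(np.uint8),(200,200),interpolation=0)
            t=cv2.addWeighted(t,.8,cv2.merge([t2*0,t2*0,t2]),.4,0)
        tiles.append(t)
    m=(mx<55).astype(np.uint8); x0,y0,x1,y1=(235,170,375,228) if n=="scene" else (270,175,385,255)
    w=np.zeros_like(m); w[y0:y1,x0:x1]=m[y0:y1,x0:x1]
    k,l,st,c=cv2.connectedComponentsWithStats(w)
    for i in range(1,k):
        if st[i,4]>200: print(n,"mark",st[i],c[i].round(1),at_z(p,*c[i],.012).round(4))
cv2.imwrite("pics/tiles.png",np.vstack([np.hstack(tiles[:4]),np.hstack(tiles[4:])])[:,:,::-1])
p=r.capture("wrist"); print(p["vertical_fov"],p["cx"],p["cy"],p["k1"],np.round(p["hand_eye"],4).tolist())
E
python3 meas.py
```

```text
scene white [326 209  16  14 161] [333.6 215.4] [ 0.6131 -0.0051]
scene yellow [415 192  20  19 277] [425.3 202. ] [0.637  0.2238]
scene purple [233 263  15  13 156] [240.  268.9] [ 0.6507 -0.2419]
scene mark [342 176  26  20 428] [354.6 185.6] [0.4751 0.1107]
scene mark [308 184  27  21 450] [321.4 194. ] [0.4718 0.0156]
scene mark [274 192  28  22 475] [287.4 202.8] [ 0.4689 -0.0791]
scene mark [239 201  28  23 489] [252.2 211.7] [ 0.4658 -0.1742]
side green [298 125  14   6  67] [304.6 127.3] [ 0.6484 -0.1477]
side white [271 148  15  18 219] [278.  156.4] [ 0.6232 -0.0101]
side yellow [189 196  19  22 327] [198.  206.5] [0.6356 0.228 ]
side purple [316 130  12   6  51] [321.5 132.8] [ 0.6783 -0.268 ]
60.21535949016008 319.73508920577 200.76389257706205 -0.041994148816675216 [[0.0007, 0.9558, 0.2941, 0.0743], [1.0, -0.0008, -0.0, 0.0], [0.0002, 0.2941, -0.9558, -0.1428], [0.0, 0.0, 0.0, 1.0]]
```

View pics/tiles.png

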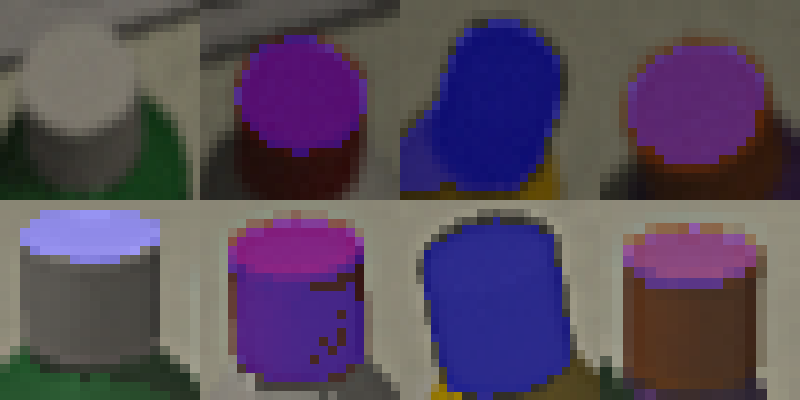

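```bash
python3 - <<'E'
from station import r
import cv2,numpy as np
from geo import *
p=r.capture("scene"); q=r.capture("side")
pts=dict(green=((288.3,224.2),(304.6,127.3),.156,.156),white=((333.6,215.4),(278.1,150.6),.134,.134),yellow=((427.3,201.3),(198,206.5),.096,.096),purple=((240,268.9),(321.5,132.8),.09,.09))
for k,(a,b,z,z2) in pts.items():
    print(k,at_z(p,*a,z).round(4),at_z(q,*b,z2).round(4),r.get_state()["time"])
mx=q["img"].max(2); m=(mx<80).astype(np.uint8); w=np.zeros_like(m); w[175:258,265:388]=m[175:258,265:388]
k,l,st,c=cv2.connectedComponentsWithStats(w)
for i in range(1,k):
    if st[i,4]>150: print(st[i],c[i].round(1),at_z(q,*c[i],.012).round(4))
print("cup",at_z(p,384,217,.05),at_z(q,241,205,.05))
E
```

```text
green [ 0.6251 -0.1159] [ 0.6252 -0.118 ] 1.35
white [ 0.6229 -0.0093] [ 0.6218 -0.0099] 1.35
yellow [0.6369 0.2293] [0.6357 0.2281] 1.35
purple [ 0.6594 -0.2416] [ 0.6575 -0.2385] 1.35
[294 175  23  11 154] [306.  181.1] [ 0.6079 -0.1   ]
[353 180  28  14 299] [366.  186.5] [ 0.4645 -0.1735]
[331 195  30  16 361] [345.5 202. ] [ 0.4677 -0.0785]
[307 211  32  18 442] [322.3 219.5] [0.4709 0.0161]
[280 230  33  20 449] [297.7 238.5] [0.4727 0.1057]
cup [0.61746183 0.12908737] [0.6215099  0.12498442]
```

```bash
cat > to.py <<'E'
from station import r
import sys,numpy as np
from scipy.spatial.transform import Rotation as R
s=r.get_state(); x,y,z=map(float,sys.argv[1:4]); A=R.from_quat(s["orientation"])
G=R.from_matrix(np.array([[0,-1,0],[-1,0,0],[0,0,-1.]]))
print("turn",(A.inv()*G).as_rotvec().round(4),"shift",(1000*A.inv().apply(np.array([x,y,z])-s["tcp_pos"])).round(1),s["tcp_pos"].round(4),"t",s["time"],"w",s["width"],"F",s["contact_force"].round(1),"g",s["grasp_force"])
E
python3 -m inch '[[[0,0,-1.129,-515,252,0,1],[0,0,-1.129,-515,252,0,1],[0,0,-1.129,-515,252,0,1],[0,0,-1.129,-515,252,0,1],[0,0,-1.129,-515,252,0,1],[0,0,-1.129,-515,252,0,1],[0,0,-1.129,-515,252,0,1],[0,0,-1.129,-515,252,0,1]]]'; python3 to.py .625 -.117 .231
```

```text
time: 2.15
tcp_pos: [0.5179, -0.2506, 0.2317]
orientation: [0.709, -0.705, 0.0, -0.0]
contact_force: [-0.2, -0.1, 0.1]
width: 0.0851
grasp_force: 0.0
turn [-0.0007 -0.0003  0.0046] shift [-133.1 -107.7    0.7] [ 0.5179 -0.2506  0.2317] t 2.15 w 0.08513678219542957 F [-0.2 -0.1  0.1] g 0.0
```

```bash
python3 -m inch '[[[0,0,0.0046,-133,-108,0,1],[0,0,0.0046,-133,-108,0,1],[0,0,0.0046,-133,-108,0,1],[0,0,0.0046,-133,-108,0,1],[0,0,0.0046,-133,-108,0,1],[0,0,0.0046,-133,-108,0,1],[0,0,0.0046,-133,-108,0,1]]]'; cat > wrist.py <<'E'
from station import r
import cv2,sys,numpy as np
from geo import *
from scipy.spatial.transform import Rotation as R
s=r.get_state(); p=r.capture("wrist"); T=np.eye(4); T[:3,:3]=R.from_quat(s["orientation"]).as_matrix(); T[:3,3]=s["tcp_pos"]; T=T@np.array(p["hand_eye"])
np.savez("w.npz",T=T,**{k:p[k] for k in("vertical_fov","cx","cy","k1")})
cv2.imwrite(f"pics/{sys.argv[1]}.png",p["img"][:,:,::-1])
def project(P):
    q=np.linalg.inv(T)@np.array([*P,1]); a=np.array([q[0],-q[1]])/-q[2]; f=200/np.tan(np.radians(p["vertical_fov"]/2)); a=a*(1+p["k1"]*(a@a)); return (a*f+[p["cx"],p["cy"]]).round(1)
for n,P in dict(green=(.625,-.117,.156),white=(.622,-.0095,.134),yellow=(.6363,.2287,.112),purple=(.6585,-.24,.09),m1=(.465,-.174,.012),m2=(.468,-.079,.012),m3=(.471,.016,.012),m4=(.475,.111,.012)).items(): print(n,project(P))
E
python3 to.py .625 -.117 .126; python3 wrist.py w1
```

```text
time: 2.85
tcp_pos: [0.6241, -0.1205, 0.2314]
orientation: [-0.705, 0.709, 0.0, -0.0]
contact_force: [-0.4, -0.5, -0.2]
width: 0.0853
grasp_force: 0.0
turn [ 0.0003 -0.0001 -0.0058] shift [ -3.5  -0.9 105.4] [ 0.6241 -0.1205  0.2314] t 2.85 w 0.08525899448827495 F [-0.4 -0.5 -0.2] g 0.0
green [319.3 216.5]
white [323.7 329.7]
yellow [311.  492.7]
purple [274.4  34.2]
m1 [474.1 116.5]
m2 [461.1 204.2]
m3 [449.2 280.1]
m4 [437.6 345.7]
```

View pics/w1.png

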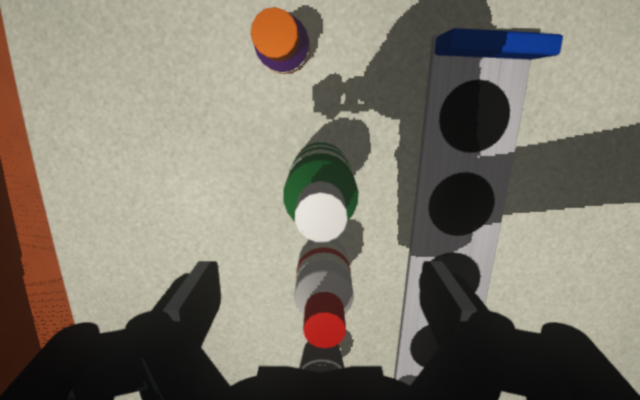

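```bash
python3 to.py .625 -.117 .126; python3 -m inch '[[[0,0,-0.005,-3,-1,40,1],[0,0,-0.005,-3,-1,75,1],[0,0,-0.005,-3,-1,98,1],[0,0,-0.005,-3,-1,105,1],[0,0,-0.005,-3,-1,105,1],[0,0,-0.005,-3,-1,105,1]]]'; python3 to.py .625 -.117 .126
```

```text
turn [ 0.     -0.0001 -0.0062] shift [ -3.7  -0.9 105.6] [ 0.6241 -0.1207  0.2316] t 2.9 w 0.08522415280011536 F [-0.   0.2  0.7] g 0.0
time: 3.5
tcp_pos: [0.6268, -0.1171, 0.1281]
orientation: [-0.707, 0.707, -0.001, 0.001]
contact_force: [-0.1, -0.1, 0.5]
width: 0.0856
grasp_force: 0.0
turn [-0.0029 -0.0004 -0.    ] shift [-0.1  1.8  2.1] [ 0.6268 -0.1171  0.1281] t 3.5 w 0.08563545470455913 F [-0.1 -0.1  0.5] g 0.0
```

```bash
python3 -m inch '[[[0,0,0,0,1.5,2,0],[0,0,0,0,1.5,2,0],[0,0,0,0,1.5,2,0],[0,0,0,0,1.5,2,0],[0,0,0,0,1.5,2,0],[0,0,0,0,1.5,2,0],[0,0,0,0,1.5,2,0],[0,0,0,0,1.5,2,0]]]'; python3 to.py .465 -.174 .2
```

```text
time: 4.3
tcp_pos: [0.6246, -0.1165, 0.1252]
orientation: [0.707, -0.707, 0.0, -0.0]
contact_force: [-2.2, -1.0, 5.7]
width: 0.0345
grasp_force: 60.0
turn [-0.0008 -0.0004  0.0007] shift [ 57.4 159.6 -74.9] [ 0.6246 -0.1165  0.1252] t 4.3 w 0.03453799352039153 F [-2.2 -1.   5.7] g 59.965201020240784
```

```bash
python3 -m inch '[[[0,0,0,0,0,-15,0],[0,0,0,0,0,-40,0],[0,0,0,4,12,-52,0],[0,0,0,15,42,-55,0],[0,0,0,29,80,-55,0],[0,0,0,43,120,-55,0],[0,0,0,53,148,-55,0],[0,0,0,57,159,-55,0]]]'; python3 -m inch '[[[0,0,0,0,0,0,0],[0,0,0,0,0,0,0],[0,0,0,0,0,0,0]]]';python3 to.py .465 -.174 .139
```

```text
time: 5.1
tcp_pos: [0.4607, -0.1739, 0.1782]
orientation: [-0.706, 0.708, 0.002, -0.001]
contact_force: [0.4, -0.6, -3.8]
width: 0.0346
grasp_force: 60.8
time: 5.4
tcp_pos: [0.4665, -0.1732, 0.1791]
orientation: [0.707, -0.707, 0.0, -0.0]
contact_force: [0.8, 0.2, -3.0]
width: 0.0345
grasp_force: 60.8
turn [-0.0006  0.      0.0008] shift [ 0.8  1.5 40.1] [ 0.4665 -0.1732  0.1791] t 5.4 w 0.03454944125265307 F [ 0.8  0.2 -3. ] g 60.84150552749634
```

```bash
python3 -m inch '[[[0,0,0,1,1.5,15,0],[0,0,0,1,1.5,28,0],[0,0,0,1,1.5,36,0],[0,0,0,1,1.5,39,0],[0,0,0,1,1.5,41,0],[0,0,0,1,1.5,41,0],[0,0,0,1,1.5,41,0]]]'; python3 - <<'E'
from station import r
import cv2,numpy as np
p=r.capture("side");q=r.capture("scene")
a=cv2.resize(p["img"][100:240,280:420],(400,400)); b=cv2.resize(q["img"][110:250,190:330],(400,400))
cv2.imwrite("pics/g1.png",np.hstack([a,b])[:,:,::-1])
E
```

```text
time: 6.1
tcp_pos: [0.4644, -0.1745, 0.1388]
orientation: [0.707, -0.707, 0.0, -0.0]
contact_force: [-0.3, -0.1, -3.2]
width: 0.0344
grasp_force: 60.8
```

View pics/g1.png

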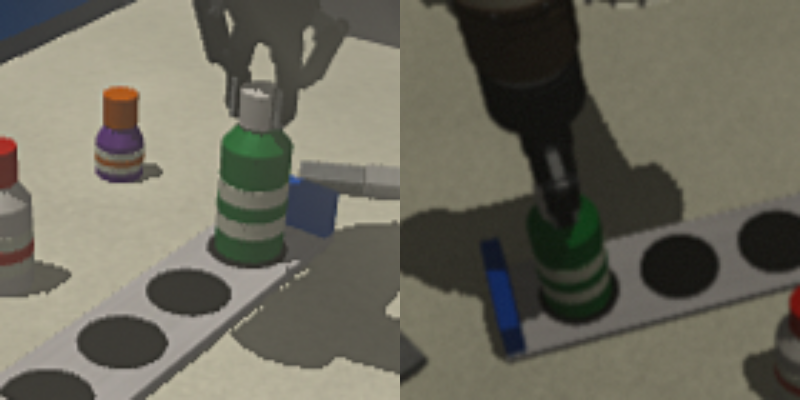

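The left half (side) shows the green bottle upright on the mark by the blue block, with the mark rim even around its base at about (248,250); the scene half agrees. I'll lower the last millimetre, release and rise.

```bash
python3 -m inch '[[[0,0,0,0,0,1,0],[0,0,0,0,0,2,0],[0,0,0,0,0,2,0],[0,0,0,0,0,2,0.6],[0,0,0,0,0,2,1],[0,0,0,0,0,2,1],[0,0,0,0,0,1,1],[0,0,0,0,0,0,1]]]';  python3 -m inch '[[[0,0,0,0,0,-15,1],[0,0,0,0,0,-40,1],[0,0,0,0,0,-70,1],[0,0,0,0,0,-80,1],[0,0,0,0,0,-80,1]]]'; python3 to.py .622 -.0095 .22
```

```text
time: 7.0
tcp_pos: [0.464, -0.1745, 0.1384]
orientation: [0.707, -0.707, 0.0, -0.0]
contact_force: [-0.3, 0.4, 0.1]
width: 0.0852
grasp_force: 0.0
time: 7.5
tcp_pos: [0.4648, -0.1745, 0.2198]
orientation: [0.707, -0.707, 0.001, -0.001]
contact_force: [-0.4, 0.5, -0.3]
width: 0.0857
grasp_force: 0.0
turn [-0.0039 -0.0002  0.0004] shift [-165.  -157.3    0.4] [ 0.4648 -0.1745  0.2198] t 7.5 w 0.08568287859173564 F [-0.4  0.5 -0.3] g 0.0
```

Go to white (grasp TCP z = 0.104).

```bash
python3 -m inch '[[[0,0,0,-30,-29,0,1],[0,0,0,-65,-62,0,1],[0,0,0,-100,-95,0,1],[0,0,0,-135,-128,0,1],[0,0,0,-158,-150,0,1],[0,0,0,-165,-157,0,1],[0,0,0,-165,-157,0,1],[0,0,0,-165,-157,0,1]]]'; python3 wrist.py w2|head -2; python3 to.py .622 -.0095 .104
```

```text
time: 8.3
tcp_pos: [0.6197, -0.0101, 0.2171]
orientation: [-0.707, 0.707, 0.001, -0.001]
contact_force: [-0.0, -0.0, -0.1]
width: 0.0857
grasp_force: 0.0
green [310.9  33.8]
white [317.  208.8]
turn [ 0.0017 -0.0002 -0.0007] shift [ -0.9  -2.5 113.7] [ 0.6197 -0.0104  0.2177] t 8.35 w 0.08538574539513741 F [ 0.1  0.1 -0.9] g 0.0
```

View pics/w2.png

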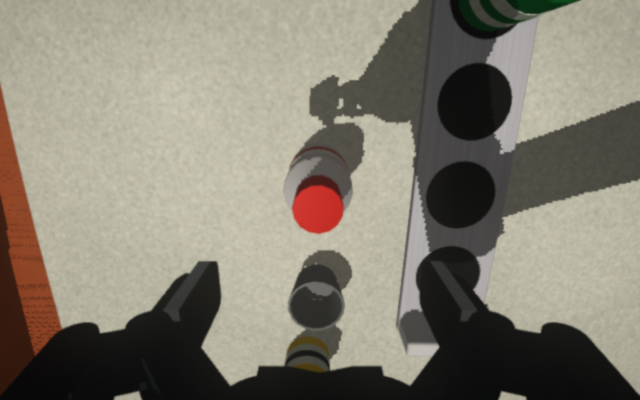

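Red cap at (318,208), predicted (317,209): aligned. Descend and grip.

```bash
python3 -m inch '[[[0,0,0,-1,-2,40,1],[0,0,0,-1,-2,80,1],[0,0,0,-1,-2,105,1],[0,0,0,-1,-2,113,1],[0,0,0,-1,-2,113,1],[0,0,0,-1,-2,113,1]]]'; python3 -m inch '[[[0,0,0,0,0,0,0],[0,0,0,0,0,0,0],[0,0,0,0,0,0,0],[0,0,0,0,0,0,0],[0,0,0,0,0,0,0],[0,0,0,0,0,0,0],[0,0,0,0,0,0,0]]]'; python3 to.py .468 -.079 .16
```

```text
time: 8.95
tcp_pos: [0.6238, -0.0088, 0.1072]
orientation: [0.707, -0.707, 0.001, -0.001]
contact_force: [0.3, 1.0, 0.8]
width: 0.0851
grasp_force: 0.0
time: 9.65
tcp_pos: [0.6229, -0.0084, 0.1063]
orientation: [0.707, -0.707, 0.0, -0.0]
contact_force: [-2.5, -0.5, 5.4]
width: 0.0345
grasp_force: 59.4
turn [-0.0004 -0.0002  0.0008] shift [ 70.5 154.9 -53.8] [ 0.6229 -0.0084  0.1063] t 9.65 w 0.03451822280267124 F [-2.5 -0.5  5.4] g 59.351354241371155
```

```bash
python3 -m inch '[[[0,0,0,0,0,-15,0],[0,0,0,0,0,-40,0],[0,0,0,5,12,-52,0],[0,0,0,19,42,-55,0],[0,0,0,36,80,-55,0],[0,0,0,54,120,-55,0],[0,0,0,65,146,-55,0],[0,0,0,69,155,-55,0]]]'; python3 -m inch '[[[0,0,0,0,0,0,0],[0,0,0,0,0,0,0],[0,0,0,0,0,0,0]]]';python3 to.py .468 -.078 .1185
```

```text
time: 10.45
tcp_pos: [0.4632, -0.0786, 0.1595]
orientation: [-0.707, 0.708, 0.001, -0.001]
contact_force: [0.3, -0.3, -3.2]
width: 0.0346
grasp_force: 60.5
time: 10.75
tcp_pos: [0.4691, -0.0771, 0.1602]
orientation: [0.707, -0.707, 0.0, -0.0]
contact_force: [-0.4, 0.3, -2.4]
width: 0.0345
grasp_force: 60.5
turn [-0.0007  0.0001  0.0009] shift [ 0.9  1.1 41.7] [ 0.4691 -0.0771  0.1602] t 10.75 w 0.03454659879431127 F [-0.4  0.3 -2.4] g 60.489091873168945
```

```bash
python3 -m inch '[[[0,0,0,1,1,15,0],[0,0,0,1,1,28,0],[0,0,0,1,1,37,0],[0,0,0,1,1,40,0],[0,0,0,1,1,42,0],[0,0,0,1,1,43,0],[0,0,0,1,1,43,0]]]'; python3 -m inch '[[[0,0,0,0,0,0,0],[0,0,0,0,0,0,0.6],[0,0,0,0,0,0,1],[0,0,0,0,0,0,1],[0,0,0,0,0,0,1],[0,0,0,0,0,-2,1]]]'; python3 -m inch '[[[0,0,0,0,0,-15,1],[0,0,0,0,0,-40,1],[0,0,0,0,0,-70,1],[0,0,0,0,0,-100,1],[0,0,0,0,0,-100,1]]]'; python3 to.py .636 .2285 .2
```

```text
time: 11.45
tcp_pos: [0.4672, -0.0785, 0.1183]
orientation: [0.707, -0.707, 0.0, -0.0]
contact_force: [-2.1, 0.5, 1.9]
width: 0.0342
grasp_force: 61.2
time: 12.05
tcp_pos: [0.4668, -0.0785, 0.1191]
orientation: [0.707, -0.707, -0.0, 0.0]
contact_force: [0.1, -0.2, 1.2]
width: 0.0855
grasp_force: 0.0
time: 12.55
tcp_pos: [0.4696, -0.0785, 0.2238]
orientation: [0.708, -0.707, 0.003, -0.004]
contact_force: [0.4, 0.6, 0.9]
width: 0.0857
grasp_force: 0.0
turn [-0.0098  0.0002  0.0013] shift [-306.7 -166.5   25.5] [ 0.4696 -0.0785  0.2238] t 12.55 w 0.08569873130891546 F [0.4 0.6 0.9] g 0.0
```

```bash
python3 -m inch '[[[0,0,0,-40,-22,0,1],[0,0,0,-84,-46,0,1],[0,0,0,-128,-69,0,1],[0,0,0,-172,-93,0,1],[0,0,0,-216,-117,0,1],[0,0,0,-260,-141,10,1],[0,0,0,-295,-160,20,1],[0,0,0,-306,-167,25,1]]]'; python3 -m inch '[[[0,0,0,0,0,0,1],[0,0,0,0,0,0,1]]]'; python3 wrist.py w3|sed -n 3p; python3 to.py .636 .2285 .082
```

```text
time: 13.35
tcp_pos: [0.6342, 0.2309, 0.1911]
orientation: [0.708, -0.706, -0.001, 0.001]
contact_force: [-0.8, 0.2, -0.3]
width: 0.0853
grasp_force: 0.0
time: 13.55
tcp_pos: [0.6333, 0.2269, 0.1936]
orientation: [0.707, -0.707, -0.0, 0.001]
contact_force: [0.2, -0.1, 0.6]
width: 0.0851
grasp_force: 0.0
yellow [316.1 211.2]
turn [ 0.0004 -0.0004 -0.0004] shift [ -2.   -2.7 112.5] [0.6333 0.2266 0.1945] t 13.6 w 0.08537879491913479 F [ 0.4 -0.6  0.1] g 0.0
```

View pics/w3.png

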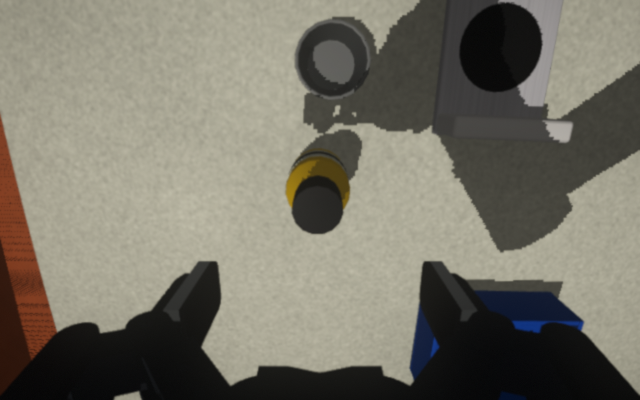

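Black cap centre at (318,207), about 2.5 mm off the prediction; the peg box lies lower right, below finger height. Descend on y = 0.2265.

```bash
python3 -m inch '[[[0,0,0,0,-1.5,40,1],[0,0,0,0,-1.5,80,1],[0,0,0,0,-1.5,105,1],[0,0,0,0,-1.5,112,1],[0,0,0,0,-1.5,112,1],[0,0,0,0,-1.5,112,1]]]'; python3 -m inch '[[[0,0,0,0,0,0,0],[0,0,0,0,0,0,0],[0,0,0,0,0,0,0],[0,0,0,0,0,0,0],[0,0,0,0,0,0,0],[0,0,0,0,0,0,0],[0,0,0,0,0,0,0]]]'; python3 to.py .471 .016 .16
```

```text
time: 14.2
tcp_pos: [0.6365, 0.2276, 0.0847]
orientation: [0.707, -0.707, 0.001, -0.002]
contact_force: [0.5, -0.8, 0.3]
width: 0.0854
grasp_force: 0.0
time: 14.9
tcp_pos: [0.6357, 0.2278, 0.0833]
orientation: [0.707, -0.707, 0.0, -0.001]
contact_force: [-1.6, -0.3, 5.9]
width: 0.0346
grasp_force: 60.1
turn [-0.0013  0.0004  0.0009] shift [211.7 164.7 -77. ] [0.6357 0.2278 0.0833] t 14.9 w 0.034607372179762265 F [-1.6 -0.3  5.9] g 60.14979600906372
```

```bash
python3 -m inch '[[[0,0,0,0,0,-20,0],[0,0,0,0,0,-55,0],[0,0,0,8,6,-72,0],[0,0,0,38,30,-75,0],[0,0,0,70,54,-75,0],[0,0,0,102,79,-75,0],[0,0,0,134,104,-75,0],[0,0,0,166,129,-75,0]]]'; python3 -m inch '[[[0,0,0,28,22,0,0],[0,0,0,42,33,0,0],[0,0,0,46,36,0,0],[0,0,0,46,36,0,0],[0,0,0,46,36,0,0]]]';python3 to.py .471 .016 .0955
```

```text
time: 15.7
tcp_pos: [0.5038, 0.0597, 0.1563]
orientation: [-0.707, 0.707, 0.001, -0.001]
contact_force: [-0.6, -0.1, -1.8]
width: 0.0347
grasp_force: 60.5
time: 16.2
tcp_pos: [0.4713, 0.0162, 0.1573]
orientation: [0.707, -0.707, 0.0, -0.0]
contact_force: [-0.1, 0.4, -2.3]
width: 0.0342
grasp_force: 60.4
turn [-0.001   0.0004  0.0008] shift [ 0.2  0.4 61.8] [0.4713 0.0162 0.1573] t 16.2 w 0.03419692962913099 F [-0.1  0.4 -2.3] g 60.445382595062256
```

```bash
python3 -m inch '[[[0,0,0,0,0,25,0],[0,0,0,0,0,45,0],[0,0,0,0,0,56,0],[0,0,0,0,0,60,0],[0,0,0,0,0,62,0],[0,0,0,0,0,63,0],[0,0,0,0,0,63,0]]]'; python3 -m inch '[[[0,0,0,0,0,0,0],[0,0,0,0,0,0,0.6],[0,0,0,0,0,0,1],[0,0,0,0,0,0,1],[0,0,0,0,0,0,1],[0,0,0,0,0,-2,1]]]'; python3 -m inch '[[[0,0,0,0,0,-15,1],[0,0,0,0,0,-40,1],[0,0,0,0,0,-80,1],[0,0,0,0,0,-110,1],[0,0,0,0,0,-124,1],[0,0,0,0,0,-124,1]]]'; python3 to.py .6585 -.24 .2
```

```text
time: 16.9
tcp_pos: [0.4709, 0.0158, 0.0953]
orientation: [0.707, -0.707, 0.0, -0.001]
contact_force: [-2.5, -0.0, 1.5]
width: 0.0342
grasp_force: 61.1
time: 17.5
tcp_pos: [0.4702, 0.0155, 0.0962]
orientation: [0.707, -0.707, -0.0, 0.0]
contact_force: [-0.3, 0.8, 0.7]
width: 0.0855
grasp_force: 0.0
time: 18.1
tcp_pos: [0.4717, 0.0159, 0.2228]
orientation: [0.707, -0.707, 0.001, -0.003]
contact_force: [-0.3, -0.5, -0.4]
width: 0.0856
grasp_force: 0.0
turn [-0.0057  0.0017  0.0006] shift [ 256.  -186.5   23.4] [0.4717 0.0159 0.2228] t 18.1 w 0.0855881487913947 F [-0.3 -0.5 -0.4] g 0.0
```

```bash
python3 -m inch '[[[0,0,0,35,-25,0,1],[0,0,0,72,-52,0,1],[0,0,0,109,-79,0,1],[0,0,0,146,-106,0,1],[0,0,0,183,-133,0,1],[0,0,0,220,-160,10,1],[0,0,0,246,-180,30,1],[0,0,0,256,-187,50,1]]]'; python3 -m inch '[[[0,0,0,0,0,0,1],[0,0,0,0,0,0,1],[0,0,0,0,0,0,1]]]'; python3 wrist.py w4|sed -n 4p; python3 to.py .6585 -.24 .06
```

```text
time: 18.9
tcp_pos: [0.658, -0.2431, 0.1666]
orientation: [-0.706, 0.708, 0.001, -0.001]
contact_force: [-0.6, 0.8, -0.4]
width: 0.0857
grasp_force: 0.0
time: 19.2
tcp_pos: [0.6576, -0.2398, 0.1713]
orientation: [0.708, -0.707, 0.001, -0.0]
contact_force: [0.7, 0.5, -0.1]
width: 0.0854
grasp_force: 0.0
purple [319.4 208.6]
turn [-0.0021 -0.0005  0.0016] shift [  0.3  -0.5 111.9] [ 0.6577 -0.2396  0.1719] t 19.25 w 0.08501029678659004 F [ 0.7  1.7 -0.2] g 0.0
```

View pics/w4.png

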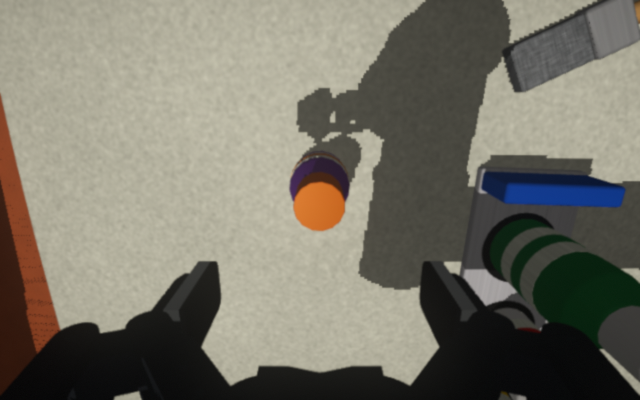

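Orange cap at (319,205), within 2–3 mm of the prediction. Descend and grip.

```bash
python3 -m inch '[[[0,0,0,1,-0.5,40,1],[0,0,0,1,-0.5,80,1],[0,0,0,1,-0.5,104,1],[0,0,0,1,-0.5,111,1],[0,0,0,1,-0.5,111,1],[0,0,0,1,-0.5,111,1]]]'; python3 -m inch '[[[0,0,0,0,0,0,0],[0,0,0,0,0,0,0],[0,0,0,0,0,0,0],[0,0,0,0,0,0,0],[0,0,0,0,0,0,0],[0,0,0,0,0,0,0],[0,0,0,0,0,0,0]]]'; python3 to.py .475 .111 .2
```

```text
time: 19.85
tcp_pos: [0.6595, -0.2414, 0.0619]
orientation: [0.708, -0.707, 0.002, -0.001]
contact_force: [0.2, -0.1, 0.5]
width: 0.0855
grasp_force: 0.0
time: 20.55
tcp_pos: [0.6586, -0.2417, 0.0603]
orientation: [0.707, -0.707, 0.001, -0.0]
contact_force: [-0.4, 1.2, 5.3]
width: 0.0344
grasp_force: 60.2
turn [-0.0017 -0.0007  0.0007] shift [-352.7  183.1 -140.2] [ 0.6586 -0.2417  0.0603] t 20.55 w 0.034407786117776604 F [-0.4  1.2  5.3] g 60.220820903778076
```

```bash
python3 -m inch '[[[0,0,0,0,0,-20,0],[0,0,0,0,0,-60,0],[0,0,0,-10,0,-100,0],[0,0,0,-40,10,-135,0],[0,0,0,-76,28,-160,0],[0,0,0,-112,47,-175,0],[0,0,0,-148,66,-180,0],[0,0,0,-184,85,-180,0]]]'; python3 -m inch '[[[0,0,0,-36,19,0,0],[0,0,0,-72,38,0,0],[0,0,0,-108,57,0,0],[0,0,0,-140,76,0,0],[0,0,0,-160,92,0,0],[0,0,0,-168,98,0,0],[0,0,0,-168,98,0,0],[0,0,0,-168,98,0,0]]]';python3 to.py .475 .111 .0725
```

```text
time: 21.35
tcp_pos: [0.5716, -0.0561, 0.2391]
orientation: [-0.707, 0.707, 0.0, 0.0]
contact_force: [0.3, 0.9, -0.9]
width: 0.0348
grasp_force: 60.1
time: 22.15
tcp_pos: [0.4749, 0.1101, 0.2389]
orientation: [0.707, -0.707, -0.0, 0.0]
contact_force: [0.9, -0.4, -1.7]
width: 0.0346
grasp_force: 60.1
turn [ 0.0008 -0.0005  0.0001] shift [ -1.   -0.2 166.4] [0.4749 0.1101 0.2389] t 22.15 w 0.034608511728373766 F [ 0.9 -0.4 -1.7] g 60.12164354324341
```

```bash
python3 -m inch '[[[0,0,0,-1,0,30,0],[0,0,0,-1,0,70,0],[0,0,0,-1,0,110,0],[0,0,0,-1,0,140,0],[0,0,0,-1,0,155,0],[0,0,0,-1,0,163,0],[0,0,0,-1,0,166,0],[0,0,0,-1,0,166,0]]]'; python3 -m inch '[[[0,0,0,0,0,0,0],[0,0,0,0,0,1,0],[0,0,0,0,0,1,0]]]'; python3 to.py .475 .111 .0725
```

```text
time: 22.95
tcp_pos: [0.4754, 0.1113, 0.0735]
orientation: [-0.707, 0.707, -0.0, 0.0]
contact_force: [-0.3, 1.4, -2.0]
width: 0.0344
grasp_force: 60.1
time: 23.25
tcp_pos: [0.4751, 0.1117, 0.0729]
orientation: [0.707, -0.707, 0.0, -0.001]
contact_force: [-0.2, 0.1, -1.3]
width: 0.0345
grasp_force: 60.1
turn [-0.0012  0.0007  0.0005] shift [0.7 0.1 0.4] [0.4751 0.1117 0.0729] t 23.25 w 0.03450613444945487 F [-0.2  0.1 -1.3] g 60.148669481277466
```

Weight is still carried; lower 1.5 mm more, release, rise.

```bash
python3 -m inch '[[[0,0,0,0.5,0,1,0],[0,0,0,0.5,0,1.5,0],[0,0,0,0.5,0,1.5,0],[0,0,0,0.5,0,1.5,0.6],[0,0,0,0.5,0,1.5,1],[0,0,0,0.5,0,1.5,1],[0,0,0,0.5,0,1,1],[0,0,0,0.5,0,0,1]]]'; python3 -m inch '[[[0,0,0,0,0,-15,1],[0,0,0,0,0,-40,1],[0,0,0,0,0,-85,1],[0,0,0,0,0,-130,1],[0,0,0,0,0,-170,1],[0,0,0,0,0,-200,1],[0,0,0,0,0,-200,1],[0,0,0,0,0,-200,1]]]'; python3 -m inch '[[[0,0,0,-50,40,0,1],[0,0,0,-100,40,0,1],[0,0,0,-150,40,0,1],[0,0,0,-180,40,0,1],[0,0,0,-200,40,0,1],[0,0,0,-200,40,0,1],[0,0,0,-200,40,0,1]]]'; cat > fin.py <<'E'
from station import r
import cv2,numpy as np
from geo import *
q=r.capture("scene");p=r.capture("side")
H=dict(green=.156,white=.134,yellow=.112,purple=.09)
for n,c in (("scene",q),("side",p)):
    for o,h in H.items():
        d=r.recognise(o+"_bottle",c)
        if d:
            b=d[0]["bbox"]; print(n,o,[round(v) for v in b],round(d[0]["score"],2),"mid->",at_z(c,b[0]+b[2]/2,b[1]+b[3]/2,h/2+.012).round(3))
a=cv2.resize(p["img"][90:290,215:415],(400,400)); b=cv2.resize(q["img"][100:260,210:410],(400,320)); b=np.vstack([b,np.zeros((80,400,3),np.uint8)])
cv2.imwrite("pics/fin.png",np.hstack([a,b])[:,:,::-1])
E
python3 fin.py
```

```text
time: 24.05
tcp_pos: [0.4747, 0.1109, 0.0722]
orientation: [0.707, -0.707, -0.0, 0.0]
contact_force: [-0.3, -0.3, 0.0]
width: 0.0853
grasp_force: 0.0
time: 24.85
tcp_pos: [0.4746, 0.1111, 0.2726]
orientation: [0.707, -0.707, -0.0, -0.001]
contact_force: [-0.8, 0.3, -0.5]
width: 0.0855
grasp_force: 0.0
time: 25.55
tcp_pos: [0.4342, 0.3103, 0.2708]
orientation: [0.707, -0.707, 0.0, 0.002]
contact_force: [0.3, -0.2, 0.7]
width: 0.0856
grasp_force: 0.0
scene green [236, 167, 28, 58] 0.85 mid-> [ 0.472 -0.173]
scene white [275, 163, 22, 49] 0.92 mid-> [ 0.468 -0.079]
scene yellow [310, 162, 20, 41] 0.81 mid-> [0.476 0.01 ]
scene purple [346, 162, 21, 30] 0.77 mid-> [0.481 0.11 ]
side green [358, 130, 25, 61] 0.69 mid-> [ 0.461 -0.175]
side white [336, 150, 26, 60] 0.96 mid-> [ 0.461 -0.076]
side yellow [310, 175, 26, 50] 0.63 mid-> [0.47  0.018]
side purple [283, 200, 25, 47] 0.83 mid-> [0.473 0.112]
```

View pics/fin.png

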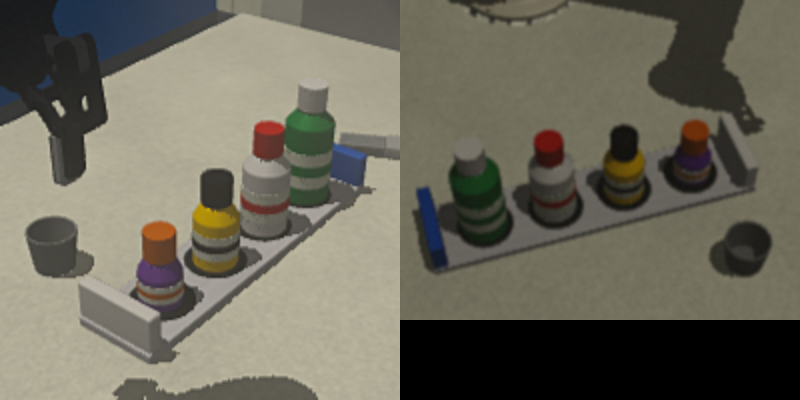

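All four bottles stand upright, each centred on its own mark: green at the blue block, then white, yellow, and purple at the white block. The cup has not moved and the gripper is clear.

```bash
python3 -c "
from station import r
print(r.job_done())"
```

```text
the job is handed in; nothing more can be done
None
```

I handed the job in at about 26 s: all four bottles stand upright and centred on their marks, green at the blue block, then white, yellow and purple at the white block; the cup shows unmoved, the peg box and brush were never touched, and no verdict came back.

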